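# Prove the glue dispensers and reject the one that binds

## Robot

A 6-joint arm with a two-finger parallel gripper is mounted at the origin on a cart in front of the work surface, level with it; the furniture and walls round the work are solid. World frame = base frame: x ahead of the robot, y to its left, z up, the work surface at z = 0. Lengths are in m, angles in rad, forces in N, time in s.
With the tool pointing down it reaches from about 0.4 to 0.825 m from the base axis. Payload 7 kg.
Tool frame: the origin (TCP) lies on the centre line of the jaws, within the pads' length; the fingertips stand tip_reach ahead of it and the grasp point (between the pads) is the TCP (tip_reach is the distance from the TCP to the fingertips, in m); z points along the fingers, y is the line along which they close (so a half turn about z gives the same grasp; the last joint's range is limited). The gripper opens to 88 mm and grips with 3 to 60 N. Pads are 19 mm wide; open, the fingers measure 130 mm over their backs; the gripper's body (78 mm by 193 mm) begins 47 mm behind the grasp point.
Start: joints at [-1.019, 0.359, 0.012, 0, -1.224, -0.288], TCP at [0.176, -0.652, 0.246] pointing down, gripper open.
Joint ranges: [-3.07, 3.07], [-1.43, 2.12], [-1.02, 1.25], [-3.03, 1.67], [-3.05, -0], [-3.03, 3.03]. Speed limits (rad/s): [2.39, 2.39, 3.01, 3.14, 3.14, 3.14].

## Interface

Orientations are given as [roll, pitch, yaw] about the fixed x, y, z axes, in that order (R = Rz(yaw) Ry(pitch) Rx(roll)).
In Python, from station import get_state, grab_frame, calibration, job_done, find_in, mark_of, tip_reach gives the robot as it stands.
- The arm moves only by the shell command python3 -m handwheel 'ROWS' [OPENING] [FORCE]. ROWS is JSON, a list of rows, each an object with "delta_pos": the shift along the world's x, y, z in units of 30 mm (1.0 is 30 mm), a list of three; "dr": the turn, a rotation vector about the world's x, y, z in degrees, a list of three. In form: [{"delta_pos": [tx, ty, tz], "dr": [rx, ry, rz]}, ...]. A call has 1 to 10 rows; each row shifts and turns the commanded pose from where the row before left it; what a row does not reach is not made up. A row lasts 1/10 s, in which the tool goes at most 50 mm and 8.59 degrees, less where a joint would pass 70% of its speed; a pose out of reach is approached as far as the arm can. A call is refused whole if a number of a shift passes 1 or a number of a turn 8.59, either way. A call with a gripper value outside its range is refused whole. OPENING is the closure, from -1 (fully open) to 1 (shut), set as the call begins (- or left out, the last holds). The fingers move at their own pace and stop on an object; FORCE is the grip in N (left out, the last holds). Time passes only in rows, so rows that do not move let the fingers close. It gives the time, the measured TCP pose, the force, the opening and the grip force at its end, in the units of the state.
- get_state(): the state, without advancing time (a new reading comes with each control period).
- grab_frame(name): name is "side" or "top"; returns the picture (480x640x3 uint8, red, green, blue); there is no depth.
- calibration(name): a dict with "fx", "fy", "cx", "cy" (pixels), "k1" (the pictures are not rectified: a ray, as slopes to the right and down, at radius r is drawn at 1 + k1 r^2 times it, then the intrinsics apply), "extrinsics" (4x4, takes a point from world to camera coordinates). Camera axes: x right, y down, z forward; pixel columns grow to the right and rows downward; lengths in m; the calibration is good to about 2 mm. A picture is of the moment at which its call begins. calibration takes no time and is no camera call.
- job_done(): hands the job in; it is judged then, once.
Trained networks look in the newest picture that a camera, given by its name, has taken for a name from the list of things; names that differ only in an ending like _2 or _b are one class to them, and where a whole thing is asked for, a point or a joint stands for the part that bears it (a point fixed in the world has none). Each returns a list of dicts, best first, with "conf" (0 to 1); they miss things now and then, are a little off and sometimes report something else, mostly with a low value. They report only what shows in the picture. A call takes as long as a camera call. They do not tell look-alikes from the thing itself.
- find_in(camera, query): "location" ([column, row] in pixels, amid what is visible of it).
- mark_of(camera, query): "location" ([column, row] in pixels: a listed point, or the origin of a listed thing).
The state is a dict: "t": time; "q": joint angles; "qd": joint speeds; "joint_efforts": joint torques, N m; "eef_pos": TCP position; "ee_rot": TCP orientation; "force": force on the tool from outside, world axes, zero at the start; "moment": the same for the moment, N m; "width": finger opening in m; "gripper_force": force on a finger pad.
Only numpy, scipy, OpenCV 4.12 (cv2) and the standard library are available. Lean on these libraries where they do the work, as an engineer would, in place of code of your own. Each camera call takes 0.05 s, during which the arm holds its last target. There are 200 camera calls.

## Task

Before these three empty glue dispensers are filled, try each plunger: press it gently down, and if it slides freely push it fully home and leave that dispenser standing in the rack. If one stiffens before it is home, do not force it (never more than about 20 N): stop, then take that dispenser by its barrel and stand it upright in the aluminium reject tray.

Things in the scene. Friction and masses are not known exactly. Their poses are not given: they have to be found in the camera images.
- rack: pale wooden block 70 (x) x 230 (y) x 40 mm high, fixed to the bench, with a row of three 33 mm blind holes 30 mm deep along its y axis, at y = +75, 0 and -75 mm; origin at the centre of its underside, z up
- tray: open square reject tray of bare aluminium, 140 x 140 mm, 30 mm high, 4 mm walls and floor, fixed to the bench; origin at the centre of its underside. A scrap ferrule (14 mm wide, 26 mm high) stands in one corner, 50 mm from the centre in x and in y; the middle is free
- barrel_1 (a point): grey dispenser barrel, an upright cylinder 30 mm in diameter and 90 mm long with flat bottom, standing loose in a hole of the rack (its lower 30 mm are in the hole); this point is on its axis, 45 mm above its bottom and 45 mm below its rim; z along the axis, up. The whole dispenser weighs about 0.18 kg
- plunger_1: black plunger of dispenser 1: a thumb disc 29 mm in diameter, 4 mm thick, on a 12 mm rod; origin at the centre of the disc's top face. It slides along the barrel's axis and stays where it is left. Fully home the disc sits on the barrel's rim, its top 49 mm above the barrel point; it starts 69 to 73 mm above that point
- barrel_2 (a point): the same for dispenser 2; all three look alike
- plunger_2: the same for dispenser 2. A sound plunger (any of the three) slides with 2 to 4 N all the way and then meets its hard stop, home; one with a lump in its barrel stiffens well before that, by about 1.5 N per mm and then solid, and never gets home. It looks the same from outside
- barrel_3 (a point): the same for dispenser 3; all three look alike
- plunger_3: the same for dispenser 3. More than 25 N on any plunger spoils it
There are look-alikes about, which are no part of the job. Leave any pink or purple look-alike of the part that bears barrel_2 alone.

How it is judged:
By the outcome, as a careful person would: the job done as asked, in the order asked, and still so for the second after the job is handed in, with the robot touching nothing.
It also fails if it takes over 64 s, if anything falls off the work surface, if the arm or the gripper's body presses on something with over 40 N, if the wrist force passes 120 N, or if a joint passes its speed limit or range.

## Working session

There is one attempt and no reset: what is moved stays moved. The work goes in short steps, Python scripts to look and compute and a shell command to move; the robot and the scene stay as the last step left them, time stands still between calls to the robot, and variables do not carry over. Pictures are saved under pics/ and viewed, at most 10 in all, crops included, and the job is handed in when it is done.

```bash
mkdir -p pics; cat > h.py <<'E'
import numpy as np, cv2
from station import *
def ray(cam,px):
    c=calibration(cam); T=np.array(c["extrinsics"]); 
    d=np.array([(px[0]-c["cx"])/c["fx"],(px[1]-c["cy"])/c["fy"]])
    s=d.copy()
    for _ in range(30): s=d/(1+c["k1"]*(s@s))
    R=T[:3,:3]; return -R.T@T[:3,3], R.T@np.array([s[0],s[1],1])
def atz(cam,px,z):
    o,d=ray(cam,px); return o+d*(z-o[2])/d[2]
def proj(cam,P):
    c=calibration(cam); T=np.array(c["extrinsics"]); p=T[:3,:3]@np.array(P)+T[:3,3]; s=p[:2]/p[2]; s=s*(1+c["k1"]*(s@s))
    return [c["fx"]*s[0]+c["cx"],c["fy"]*s[1]+c["cy"]]
def tri(a,b):
    A=0;B=0
    for cam,px in (("top",a),("side",b)):
        o,d=ray(cam,px); d=d/np.linalg.norm(d); M=np.eye(3)-np.outer(d,d); A=A+M; B=B+M@o
    return np.linalg.solve(A,B)
def snap(cam,name):
    im=grab_frame(cam); cv2.imwrite("pics/"+name+".png",cv2.cvtColor(im,cv2.COLOR_RGB2BGR)); return im
E
python3 - <<'E'
from h import *
np.set_printoptions(precision=4,suppress=True)
for cam in("top","side"):
    snap(cam,cam+"0"); print(cam, ray(cam,[320,240]))
    for q in("rack","tray","barrel_1","plunger_1"):
        for m in mark_of(cam,q): 
            z={"rack":0,"tray":0,"barrel_1":.055,"plunger_1":.126}[q]
            print(q,np.round(m["location"],1),round(m["conf"],2),atz(cam,m["location"],z))
s=get_state(); print(tip_reach if not callable(tip_reach) else tip_reach(), s["ee_rot"],s["t"],s["force"],s["width"])
E
```

```text
top (array([ 0.3907, -0.2157,  0.928 ]), array([ 0.1453,  0.0045, -0.9895]))
rack [239.3 203.4] 0.63 [ 0.5855 -0.0773  0.    ]
tray [429.5 254. ] 0.78 [ 0.5073 -0.3904  0.    ]
barrel_1 [174.5 258.6] 0.77 [0.4859 0.011  0.055 ]
barrel_1 [283.7 188.9] 0.72 [ 0.5982 -0.1538  0.055 ]
barrel_1 [236.3 195. ] 0.7 [ 0.5872 -0.0802  0.055 ]
barrel_1 [260.5 276.1] 0.69 [ 0.4618 -0.1224  0.055 ]
barrel_1 [186.9 198.2] 0.59 [ 0.5809 -0.003   0.055 ]
plunger_1 [158.6 258.4] 0.91 [0.4779 0.0154 0.126 ]
plunger_1 [259.6 274. ] 0.69 [ 0.459  -0.1286  0.126 ]
plunger_1 [280.  180.3] 0.6 [ 0.5939 -0.1531  0.126 ]
plunger_1 [173.6 190.1] 0.58 [ 0.577  -0.0002  0.126 ]
plunger_1 [226.6 185.1] 0.56 [ 0.5855 -0.0766  0.126 ]
side (array([ 0.607 , -0.8247,  0.8123]), array([-0.071 ,  0.6587, -0.749 ]))
rack [354.  231.3] 0.64 [ 0.5897 -0.0795  0.    ]
tray [281.7 374.2] 0.67 [ 0.5082 -0.389   0.    ]
barrel_1 [353.4 181.2] 0.83 [ 0.5778 -0.0037  0.055 ]
barrel_1 [357.1 211.4] 0.73 [ 0.5918 -0.0812  0.055 ]
barrel_1 [305.2 172.2] 0.73 [0.485  0.0071 0.055 ]
barrel_1 [278.  223.2] 0.7 [ 0.4576 -0.1309  0.055 ]
barrel_1 [356.2 241.9] 0.63 [ 0.5968 -0.1538  0.055 ]
plunger_1 [360.8 211.6] 0.71 [ 0.5992 -0.1505  0.126 ]
plunger_1 [278.3 194. ] 0.71 [ 0.4603 -0.1307  0.126 ]
plunger_1 [358.9 179.7] 0.69 [ 0.5895 -0.0755  0.126 ]
plunger_1 [359.7 151.9] 0.67 [ 0.5845 -0.0029  0.126 ]
plunger_1 [305.6 145.5] 0.48 [ 0.4867 -0.0005  0.126 ]
0.019 [ 3.1415 -0.     -2.8778] 0.5 [ 0.4644 -0.4442 -0.6528] 0.08777498485681164
```

View pics/top0.png

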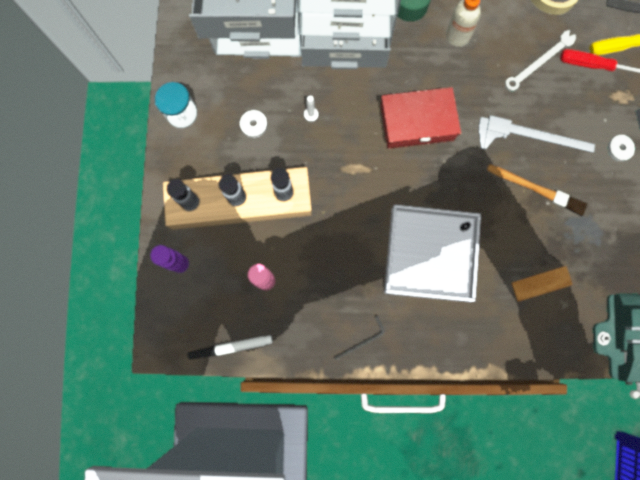

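View pics/side0.png

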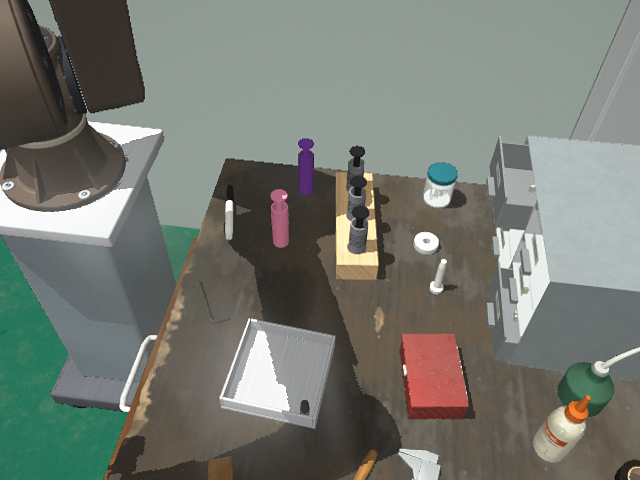

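The top view shows three grey/black dispensers in the rack at about (180,190), (232,187) and (281,180). The tray is at (433,253) with its ferrule in the corner at (465,226). Purple (168,258) and pink (261,276) are the look-alikes, standing on the bench. The side view agrees.

The rack fit gives a yaw of about 6° and plungers at A (.580,-.002), B (.588,-.0765) and C (.596,-.151). I'll move over C with the jaws shut along rack x.

```bash
python3 -m handwheel '[{"delta_pos":[0.7,0.835,-0.135],"dr":[0,0,4.05]},{"delta_pos":[0.7,0.835,-0.135],"dr":[0,0,4.05]},{"delta_pos":[0.7,0.835,-0.135],"dr":[0,0,4.05]},{"delta_pos":[0.7,0.835,-0.135],"dr":[0,0,4.05]},{"delta_pos":[0.7,0.835,-0.135],"dr":[0,0,4.05]},{"delta_pos":[0.7,0.835,-0.135],"dr":[0,0,4.05]},{"delta_pos":[0.7,0.835,-0.135],"dr":[0,0,4.05]},{"delta_pos":[0.7,0.835,-0.135],"dr":[0,0,4.05]},{"delta_pos":[0.7,0.835,-0.135],"dr":[0,0,4.05]},{"delta_pos":[0.7,0.835,-0.135],"dr":[0,0,4.05]}]' 1 20
python3 -m handwheel '[{"delta_pos":[0.7,0.835,-0.135],"dr":[0,0,4.05]},{"delta_pos":[0.7,0.835,-0.135],"dr":[0,0,4.05]},{"delta_pos":[0.7,0.835,-0.135],"dr":[0,0,4.05]},{"delta_pos":[0.7,0.835,-0.135],"dr":[0,0,4.05]},{"delta_pos":[0.7,0.835,-0.135],"dr":[0,0,4.05]},{"delta_pos":[0.7,0.835,-0.135],"dr":[0,0,4.05]},{"delta_pos":[0.7,0.835,-0.135],"dr":[0,0,4.05]},{"delta_pos":[0.7,0.835,-0.135],"dr":[0,0,4.05]},{"delta_pos":[0.7,0.835,-0.135],"dr":[0,0,4.05]},{"delta_pos":[0.7,0.835,-0.135],"dr":[0,0,4.05]}]'
python3 -m handwheel '[{"delta_pos":[0,0,0],"dr":[0,0,0]},{"delta_pos":[0,0,0],"dr":[0,0,0]}]'
python3 -c "
from h import *
snap('side','side1'); s=get_state(); print(s['q'],s['eef_pos'],s['ee_rot'])"
```

```text
t: 1.5
eef_pos: [0.3868, -0.4001, 0.2052]
ee_rot: [-3.141, 0.0, -2.168]
force: [0.0, -0.2, -0.1]
width: 0.0131
gripper_force: 0.0
t: 2.5
eef_pos: [0.5968, -0.1495, 0.1646]
ee_rot: [-3.141, -0.0, -1.461]
force: [0.9, 0.0, -0.2]
width: 0.0007
gripper_force: 0.0
t: 2.7
eef_pos: [0.5962, -0.15, 0.1642]
ee_rot: [3.141, 0.0, -1.463]
force: [0.3, -0.1, 0.2]
width: 0.0004
gripper_force: 0.0
[ 6.98593710e-02  3.22949677e-01 -2.35968710e-01 -1.29263202e-05
 -1.01236670e+00  3.67164184e-02] [ 0.59576751 -0.15057725  0.16442335] [ 3.14110462e+00  2.88935540e-05 -1.46422740e+00]
```

View pics/side1.png

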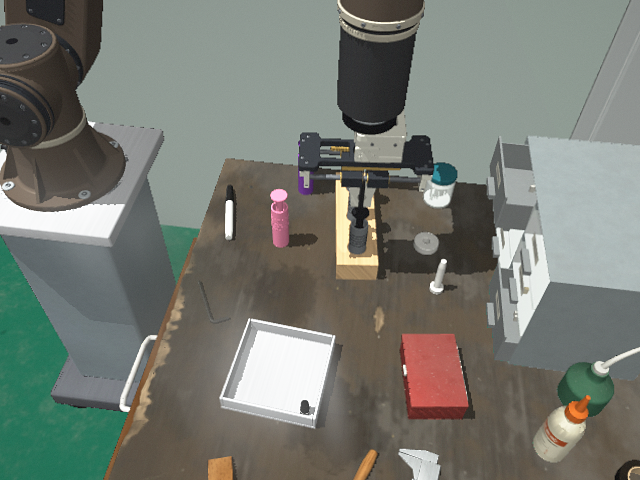

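The shut fingers stand right over plunger C at about (360,205). I'll press down gently.

```bash
python3 -m handwheel '[{"delta_pos":[0,0,-0.15],"dr":[0,0,0]},{"delta_pos":[0,0,-0.15],"dr":[0,0,0]},{"delta_pos":[0,0,-0.15],"dr":[0,0,0]},{"delta_pos":[0,0,-0.05],"dr":[0,0,0]},{"delta_pos":[0,0,-0.05],"dr":[0,0,0]},{"delta_pos":[0,0,-0.05],"dr":[0,0,0]},{"delta_pos":[0,0,-0.05],"dr":[0,0,0]},{"delta_pos":[0,0,-0.05],"dr":[0,0,0]},{"delta_pos":[0,0,-0.05],"dr":[0,0,0]},{"delta_pos":[0,0,0],"dr":[0,0,0]}]'
python3 -m handwheel '[{"delta_pos":[0,0,-0.05],"dr":[0,0,0]},{"delta_pos":[0,0,-0.05],"dr":[0,0,0]}]'
```

```text
t: 3.75
eef_pos: [0.5959, -0.1506, 0.1419]
ee_rot: [3.141, 0.0, -1.464]
force: [0.9, -0.1, 1.4]
width: 0.0007
gripper_force: 0.5
t: 3.95
eef_pos: [0.5961, -0.1506, 0.1391]
ee_rot: [-3.141, -0.0, -1.464]
force: [-0.8, -0.0, 2.3]
width: 0.0005
gripper_force: 1.3
```

```bash
python3 -m handwheel '[{"delta_pos":[0,0,-0.05],"dr":[0,0,0]},{"delta_pos":[0,0,-0.05],"dr":[0,0,0]}]'
python3 -m handwheel '[{"delta_pos":[0,0,-0.05],"dr":[0,0,0]},{"delta_pos":[0,0,-0.05],"dr":[0,0,0]}]'
```

```text
t: 4.15
eef_pos: [0.596, -0.1506, 0.1359]
ee_rot: [-3.141, -0.0, -1.464]
force: [-0.0, -0.8, 3.0]
width: 0.0007
gripper_force: 1.3
t: 4.35
eef_pos: [0.596, -0.1506, 0.1329]
ee_rot: [-3.142, -0.0, -1.464]
force: [-0.6, -0.4, 2.6]
width: 0.0005
gripper_force: 1.3
```

```bash
python3 -m handwheel '[{"delta_pos":[0,0,-0.05],"dr":[0,0,0]},{"delta_pos":[0,0,-0.05],"dr":[0,0,0]}]'
python3 -m handwheel '[{"delta_pos":[0,0,-0.05],"dr":[0,0,0]},{"delta_pos":[0,0,-0.05],"dr":[0,0,0]}]'
```

```text
t: 4.55
eef_pos: [0.596, -0.1506, 0.1299]
ee_rot: [3.142, -0.0, -1.464]
force: [0.5, -0.2, 3.4]
width: 0.0003
gripper_force: 1.3
t: 4.75
eef_pos: [0.596, -0.1506, 0.1269]
ee_rot: [3.142, -0.0, -1.464]
force: [-1.1, -1.1, 2.2]
width: 0.0006
gripper_force: 1.3
```

```bash
python3 -m handwheel '[{"delta_pos":[0,0,-0.04],"dr":[0,0,0]},{"delta_pos":[0,0,-0.04],"dr":[0,0,0]},{"delta_pos":[0,0,0],"dr":[0,0,0]}]'
python3 -m handwheel '[{"delta_pos":[0,0,-0.02],"dr":[0,0,0]},{"delta_pos":[0,0,0],"dr":[0,0,0]}]'
```

```text
t: 5.05
eef_pos: [0.5958, -0.1506, 0.1244]
ee_rot: [3.141, 0.0, -1.464]
force: [-0.2, 0.4, 1.1]
width: 0.0003
gripper_force: 0.4
t: 5.25
eef_pos: [0.596, -0.1506, 0.124]
ee_rot: [3.142, 0.0, -1.464]
force: [-0.2, -0.1, 1.4]
width: 0.0006
gripper_force: 0.8
```

```bash
python3 -m handwheel '[{"delta_pos":[0,0,-0.015],"dr":[0,0,0]},{"delta_pos":[0,0,0],"dr":[0,0,0]}]'
```

```text
t: 5.45
eef_pos: [0.5959, -0.1506, 0.1236]
ee_rot: [3.142, -0.0, -1.464]
force: [0.1, -0.9, 1.6]
width: 0.0003
gripper_force: 1.0
```

```bash
python3 -m handwheel '[{"delta_pos":[0,0,-0.02],"dr":[0,0,0]},{"delta_pos":[0,0,0],"dr":[0,0,0]}]'
```

```text
t: 5.65
eef_pos: [0.5961, -0.1507, 0.1233]
ee_rot: [-3.141, -0.0, -1.464]
force: [-1.2, -0.6, 4.4]
width: 0.0006
gripper_force: 2.3
```

```bash
python3 -m handwheel '[{"delta_pos":[0,0,-0.015],"dr":[0,0,0]},{"delta_pos":[0,0,0],"dr":[0,0,0]}]'
```

```text
t: 5.85
eef_pos: [0.5964, -0.1508, 0.1233]
ee_rot: [-3.141, -0.0, -1.464]
force: [-0.9, -0.2, 7.1]
width: 0.0005
gripper_force: 3.7
```

```bash
python3 -m handwheel '[{"delta_pos":[0,0,-0.015],"dr":[0,0,0]},{"delta_pos":[0,0,0],"dr":[0,0,0]}]'
python3 -m handwheel '[{"delta_pos":[0,0,0.45],"dr":[0,0,0]},{"delta_pos":[0,0,0.45],"dr":[0,0,0]},{"delta_pos":[0,0,0.45],"dr":[0,0,0]},{"delta_pos":[-0.09,0.82,0],"dr":[0,0,0]},{"delta_pos":[-0.09,0.82,0],"dr":[0,0,0]},{"delta_pos":[-0.09,0.82,0],"dr":[0,0,0]},{"delta_pos":[0,0,0],"dr":[0,0,0]},{"delta_pos":[0,0,0],"dr":[0,0,0]}]'
```

```text
t: 6.05
eef_pos: [0.5966, -0.1508, 0.1233]
ee_rot: [-3.14, -0.001, -1.464]
force: [-1.0, -0.7, 10.3]
width: 0.0004
gripper_force: 4.8
t: 6.85
eef_pos: [0.5882, -0.0763, 0.1636]
ee_rot: [-3.141, 0.0, -1.463]
force: [0.3, 0.1, 0.1]
width: 0.0004
gripper_force: 0.0
```

C is home: it met a hard stop at a tip height of .1043, against .104 expected. Next is B.

```bash
python3 -m handwheel '[{"delta_pos":[0,0,-0.15],"dr":[0,0,0]},{"delta_pos":[0,0,-0.15],"dr":[0,0,0]},{"delta_pos":[0,0,-0.15],"dr":[0,0,0]},{"delta_pos":[0,0,-0.05],"dr":[0,0,0]},{"delta_pos":[0,0,-0.05],"dr":[0,0,0]},{"delta_pos":[0,0,-0.05],"dr":[0,0,0]},{"delta_pos":[0,0,-0.05],"dr":[0,0,0]},{"delta_pos":[0,0,-0.05],"dr":[0,0,0]},{"delta_pos":[0,0,-0.05],"dr":[0,0,0]}]'
python3 -m handwheel '[{"delta_pos":[0,0,-0.05],"dr":[0,0,0]},{"delta_pos":[0,0,-0.05],"dr":[0,0,0]}]'
```

```text
t: 7.75
eef_pos: [0.5882, -0.0768, 0.1405]
ee_rot: [-3.141, -0.0, -1.464]
force: [0.2, -0.6, 3.0]
width: 0.0004
gripper_force: 1.7
t: 7.95
eef_pos: [0.588, -0.0768, 0.1372]
ee_rot: [-3.141, -0.0, -1.464]
force: [-1.3, -0.2, 2.6]
width: 0.0002
gripper_force: 1.7
```

```bash
python3 -m handwheel '[{"delta_pos":[0,0,-0.05],"dr":[0,0,0]},{"delta_pos":[0,0,-0.05],"dr":[0,0,0]}]'
```

```text
t: 8.15
eef_pos: [0.588, -0.0769, 0.134]
ee_rot: [-3.141, -0.0, -1.464]
force: [0.8, 0.1, 3.5]
width: 0.0004
gripper_force: 1.7
```

```bash
python3 -m handwheel '[{"delta_pos":[0,0,-0.05],"dr":[0,0,0]},{"delta_pos":[0,0,-0.05],"dr":[0,0,0]}]'
```

```text
t: 8.35
eef_pos: [0.5879, -0.0769, 0.131]
ee_rot: [-3.142, -0.0, -1.464]
force: [0.8, -0.7, 3.5]
width: 0.0008
gripper_force: 1.7
```

```bash
python3 -m handwheel '[{"delta_pos":[0,0,-0.05],"dr":[0,0,0]},{"delta_pos":[0,0,-0.05],"dr":[0,0,0]}]'
```

```text
t: 8.55
eef_pos: [0.5879, -0.0768, 0.128]
ee_rot: [-3.142, -0.0, -1.464]
force: [-0.2, 0.1, 4.3]
width: 0.0003
gripper_force: 1.7
```

```bash
python3 -m handwheel '[{"delta_pos":[0,0,-0.04],"dr":[0,0,0]},{"delta_pos":[0,0,-0.04],"dr":[0,0,0]},{"delta_pos":[0,0,0],"dr":[0,0,0]}]'
```

```text
t: 8.85
eef_pos: [0.5878, -0.0768, 0.1254]
ee_rot: [3.141, 0.0, -1.464]
force: [0.5, -0.1, 1.8]
width: 0.0002
gripper_force: 0.8
```

```bash
python3 -m handwheel '[{"delta_pos":[0,0,-0.03],"dr":[0,0,0]},{"delta_pos":[0,0,0],"dr":[0,0,0]}]'
```

```text
t: 9.05
eef_pos: [0.5878, -0.0768, 0.1247]
ee_rot: [3.141, 0.0, -1.464]
force: [1.2, -0.4, 2.2]
width: 0.0006
gripper_force: 1.1
```

```bash
python3 -m handwheel '[{"delta_pos":[0,0,-0.03],"dr":[0,0,0]},{"delta_pos":[0,0,0],"dr":[0,0,0]}]'
```

```text
t: 9.25
eef_pos: [0.5878, -0.0768, 0.1238]
ee_rot: [3.142, 0.0, -1.464]
force: [0.3, -0.9, 3.2]
width: 0.0008
gripper_force: 1.2
```

```bash
python3 -m handwheel '[{"delta_pos":[0,0,-0.03],"dr":[0,0,0]},{"delta_pos":[0,0,0],"dr":[0,0,0]}]'
```

```text
t: 9.45
eef_pos: [0.588, -0.0769, 0.1233]
ee_rot: [-3.141, -0.0, -1.464]
force: [0.2, 0.4, 4.1]
width: 0.0003
gripper_force: 2.6
```

```bash
python3 -m handwheel '[{"delta_pos":[0,0,-0.015],"dr":[0,0,0]},{"delta_pos":[0,0,0],"dr":[0,0,0]}]'
```

```text
t: 9.65
eef_pos: [0.5883, -0.0769, 0.1233]
ee_rot: [-3.141, -0.0, -1.464]
force: [-1.5, -0.1, 7.2]
width: 0.0002
gripper_force: 3.9
```

```bash
python3 -m handwheel '[{"delta_pos":[0,0,-0.015],"dr":[0,0,0]},{"delta_pos":[0,0,0],"dr":[0,0,0]}]'
python3 -m handwheel '[{"delta_pos":[0,0,0.45],"dr":[0,0,0]},{"delta_pos":[0,0,0.45],"dr":[0,0,0]},{"delta_pos":[0,0,0.45],"dr":[0,0,0]},{"delta_pos":[-0.09,0.83,0],"dr":[0,0,0]},{"delta_pos":[-0.09,0.83,0],"dr":[0,0,0]},{"delta_pos":[-0.09,0.83,0],"dr":[0,0,0]},{"delta_pos":[0,0,0],"dr":[0,0,0]},{"delta_pos":[0,0,0],"dr":[0,0,0]}]'
python3 -m handwheel '[{"delta_pos":[0,0,-0.15],"dr":[0,0,0]},{"delta_pos":[0,0,-0.15],"dr":[0,0,0]},{"delta_pos":[0,0,-0.15],"dr":[0,0,0]},{"delta_pos":[0,0,-0.05],"dr":[0,0,0]},{"delta_pos":[0,0,-0.05],"dr":[0,0,0]},{"delta_pos":[0,0,-0.05],"dr":[0,0,0]},{"delta_pos":[0,0,-0.05],"dr":[0,0,0]},{"delta_pos":[0,0,-0.05],"dr":[0,0,0]}]'
```

```text
t: 9.85
eef_pos: [0.5885, -0.0769, 0.1233]
ee_rot: [-3.14, -0.0, -1.464]
force: [-1.6, 0.3, 10.3]
width: 0.0003
gripper_force: 5.1
t: 10.65
eef_pos: [0.5799, -0.0016, 0.1634]
ee_rot: [-3.141, 0.0, -1.463]
force: [-0.0, -1.3, -0.0]
width: 0.0002
gripper_force: 0.0
t: 11.45
eef_pos: [0.5799, -0.0022, 0.1416]
ee_rot: [-3.141, -0.0, -1.464]
force: [-0.9, 0.1, 1.8]
width: 0.0006
gripper_force: 0.9
```

```bash
python3 -m handwheel '[{"delta_pos":[0,0,-0.05],"dr":[0,0,0]},{"delta_pos":[0,0,-0.05],"dr":[0,0,0]}]'
```

```text
t: 11.65
eef_pos: [0.5798, -0.0021, 0.1386]
ee_rot: [-3.141, -0.0, -1.464]
force: [-0.3, 0.1, 1.6]
width: 0.0004
gripper_force: 0.9
```

```bash
python3 -m handwheel '[{"delta_pos":[0,0,-0.05],"dr":[0,0,0]},{"delta_pos":[0,0,-0.03],"dr":[0,0,0]}]'
```

```text
t: 11.85
eef_pos: [0.5798, -0.0021, 0.1362]
ee_rot: [-3.141, -0.0, -1.464]
force: [-0.5, -0.8, 3.9]
width: 0.0005
gripper_force: 1.8
```

```bash
python3 -m handwheel '[{"delta_pos":[0,0,-0.03],"dr":[0,0,0]},{"delta_pos":[0,0,-0.03],"dr":[0,0,0]}]'
```

```text
t: 12.05
eef_pos: [0.5801, -0.0021, 0.1347]
ee_rot: [-3.141, -0.0, -1.464]
force: [-0.9, -1.2, 4.5]
width: 0.0006
gripper_force: 2.8
```

```bash
python3 -m handwheel '[{"delta_pos":[0,0,-0.03],"dr":[0,0,0]},{"delta_pos":[0,0,0],"dr":[0,0,0]}]'
```

```text
t: 12.25
eef_pos: [0.5801, -0.0022, 0.1339]
ee_rot: [-3.141, -0.0, -1.464]
force: [-1.0, -0.5, 5.5]
width: 0.0004
gripper_force: 2.6
```

```bash
python3 -m handwheel '[{"delta_pos":[0,0,-0.03],"dr":[0,0,0]},{"delta_pos":[0,0,0],"dr":[0,0,0]}]'
```

```text
t: 12.45
eef_pos: [0.5802, -0.0022, 0.1332]
ee_rot: [-3.141, -0.0, -1.464]
force: [-0.6, -0.6, 6.4]
width: 0.0003
gripper_force: 3.2
```

```bash
python3 -m handwheel '[{"delta_pos":[0,0,-0.04],"dr":[0,0,0]},{"delta_pos":[0,0,0],"dr":[0,0,0]}]'
```

```text
t: 12.65
eef_pos: [0.5803, -0.0022, 0.1322]
ee_rot: [-3.14, -0.0, -1.464]
force: [-0.8, -0.9, 7.7]
width: 0.0009
gripper_force: 3.7
```

A stiffens by about 1.5 N/mm with 9 mm still to go, so it is the reject. I'll back off, open to about 60 mm, and go down round its barrel.

```bash
python3 -m handwheel '[{"delta_pos":[0,0,0.5],"dr":[0,0,0]},{"delta_pos":[0,0,0.5],"dr":[0,0,0]},{"delta_pos":[0,0,0],"dr":[0,0,0]},{"delta_pos":[0,0,0],"dr":[0,0,0]},{"delta_pos":[0,0,0],"dr":[0,0,0]},{"delta_pos":[0,0,0],"dr":[0,0,0]},{"delta_pos":[0,0,0],"dr":[0,0,0]},{"delta_pos":[0,0,0],"dr":[0,0,0]},{"delta_pos":[0,0,0],"dr":[0,0,0]},{"delta_pos":[0,0,0],"dr":[0,0,0]}]' -0.36
python3 -c "
from h import *
print(get_state()['width'])
for cam in('side','top'):
    snap(cam,cam+'2')
    for q in('barrel_1','plunger_1','tray'):
        for m in mark_of(cam,q): 
            z={'tray':0,'barrel_1':.055,'plunger_1':.113}[q]
            print(cam,q,np.round(m['location'],1),round(m['conf'],2),atz(cam,m['location'],z).round(4))
"
```

```text
t: 13.65
eef_pos: [0.5798, -0.0021, 0.1614]
ee_rot: [3.142, 0.0, -1.464]
force: [0.5, -0.3, -1.3]
width: 0.0593
gripper_force: 0.0
0.059315969596321454
side barrel_1 [277.8 227. ] 0.95 [ 0.4588 -0.1398  0.055 ]
side barrel_1 [352.6 210.1] 0.78 [ 0.5836 -0.0792  0.055 ]
side barrel_1 [358.1 239.8] 0.75 [ 0.5996 -0.1485  0.055 ]
side barrel_1 [303.3 171.2] 0.67 [0.481  0.0093 0.055 ]
side barrel_1 [352.3 183.6] 0.56 [ 0.5764 -0.0105  0.055 ]
side plunger_1 [361.4 188.1] 0.6 [ 0.5952 -0.0817  0.113 ]
side plunger_1 [278.2 193.4] 0.56 [ 0.4571 -0.1162  0.113 ]
side plunger_1 [307.3 145.8] 0.54 [0.4876 0.0148 0.113 ]
side plunger_1 [362.  220.5] 0.52 [ 0.6027 -0.1576  0.113 ]
side plunger_1 [357.5 157. ] 0.48 [ 0.5813 -0.002   0.113 ]
side plunger_1 [353.3 210.7] 0.45 [ 0.5866 -0.1375  0.113 ]
side tray [279.  376.1] 0.65 [ 0.5047 -0.3927  0.    ]
top barrel_1 [281.3 191.1] 0.97 [ 0.5946 -0.1501  0.055 ]
top barrel_1 [233.  192.6] 0.9 [ 0.591  -0.0749  0.055 ]
top barrel_1 [263.2 278.8] 0.77 [ 0.4578 -0.1266  0.055 ]
top barrel_1 [186.7 199.8] 0.63 [ 0.5783 -0.0028  0.055 ]
top barrel_1 [175.1 259.5] 0.63 [0.4845 0.01   0.055 ]
top plunger_1 [282.3 183.1] 0.8 [ 0.5931 -0.1556  0.113 ]
top plunger_1 [158.5 260.2] 0.73 [0.4768 0.0191 0.113 ]
top plunger_1 [176.8 188.7] 0.64 [ 0.5822 -0.0013  0.113 ]
top plunger_1 [231.7 188.6] 0.54 [ 0.5836 -0.0821  0.113 ]
top tray [428.1 255.7] 0.59 [ 0.5045 -0.3881  0.    ]
```

View pics/side2.png

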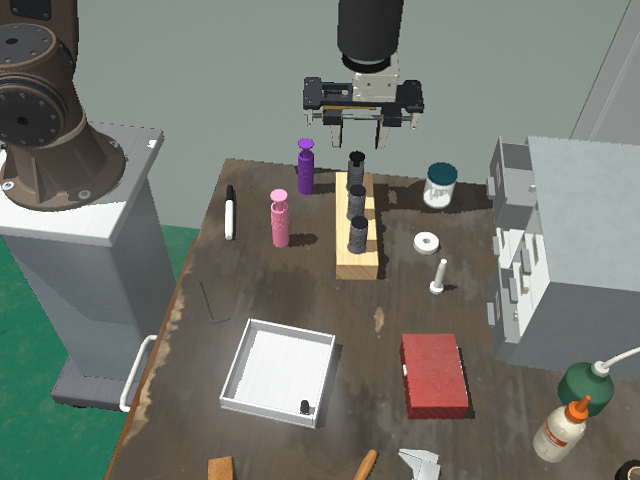

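The open jaws straddle dispenser A at about (357,160). B (358,190) and C (358,225) are home. I'll go down and grip A.

```bash
python3 -m handwheel '[{"delta_pos":[0,0,-0.46],"dr":[0,0,0]},{"delta_pos":[0,0,-0.46],"dr":[0,0,0]},{"delta_pos":[0,0,-0.46],"dr":[0,0,0]},{"delta_pos":[0,0,-0.46],"dr":[0,0,0]},{"delta_pos":[0,0,-0.46],"dr":[0,0,0]},{"delta_pos":[0,0,-0.46],"dr":[0,0,0]},{"delta_pos":[0,0,0],"dr":[0,0,0]}]'
python3 -m handwheel '[{"delta_pos":[0,0,0],"dr":[0,0,0]},{"delta_pos":[0,0,0],"dr":[0,0,0]},{"delta_pos":[0,0,0],"dr":[0,0,0]},{"delta_pos":[0,0,0],"dr":[0,0,0]},{"delta_pos":[0,0,0],"dr":[0,0,0]},{"delta_pos":[0,0,0],"dr":[0,0,0]},{"delta_pos":[0,0,0],"dr":[0,0,0]}]' 1 20
```

```text
t: 14.75
eef_pos: [0.5786, -0.0024, 0.0769]
ee_rot: [3.138, -0.0, -1.464]
force: [0.1, -0.7, -0.2]
width: 0.0599
gripper_force: 0.0
t: 15.45
eef_pos: [0.58, -0.0021, 0.0791]
ee_rot: [-3.141, -0.0, -1.464]
force: [-1.3, 0.2, 6.1]
width: 0.0289
gripper_force: 20.0
```

```bash
python3 -m handwheel '[{"delta_pos":[0,0,0.2],"dr":[0,0,0]},{"delta_pos":[0,0,0.4],"dr":[0,0,0]},{"delta_pos":[0,0,0.5],"dr":[0,0,0]},{"delta_pos":[0,0,0.7],"dr":[0,0,0]},{"delta_pos":[0,0,0.7],"dr":[0,0,0]},{"delta_pos":[0,0,0.7],"dr":[0,0,0]},{"delta_pos":[0,0,0.5],"dr":[0,0,0]},{"delta_pos":[0,0,0.3],"dr":[0,0,0]},{"delta_pos":[0,0,0],"dr":[0,0,0]},{"delta_pos":[0,0,0],"dr":[0,0,0]}]'
python3 -c "
from h import *
snap('side','side3')
c=lambda m,z:(np.round(m['location'],1),round(m['conf'],2),atz('side',m['location'],z).round(4))
for m in mark_of('side','barrel_1'): print(*c(m,.055))
for m in mark_of('side','tray'): print('tray',*c(m,0))
print(get_state()['width'],get_state()['force'])"
```

```text
t: 16.45
eef_pos: [0.5793, -0.0022, 0.1981]
ee_rot: [3.141, 0.0, -1.464]
force: [-0.1, -0.5, -3.3]
width: 0.0295
gripper_force: 20.0
[280.  224.9] 0.84 [ 0.4617 -0.1344  0.055 ]
[357.8 239.9] 0.76 [ 0.5991 -0.1488  0.055 ]
[353.  211.2] 0.64 [ 0.5845 -0.0819  0.055 ]
[358.8 132.1] 0.56 [0.5749 0.1434 0.055 ]
[307.7 174.4] 0.56 [0.4906 0.0018 0.055 ]
tray [279.2 376.7] 0.88 [ 0.5052 -0.3937  0.    ]
0.029333570638775723 [ 0.95678676  0.30554364 -2.33451636]
```

View pics/side3.png

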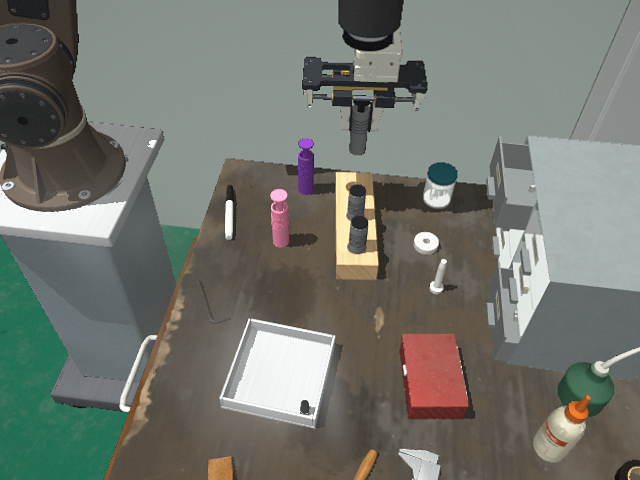

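Dispenser A is lifted upright at about (358,125), clear of everything. I'll carry it to the middle of the tray at about (.506,-.391).

```bash
python3 -m handwheel '[{"delta_pos":[-0.08,-0.4,0],"dr":[0,0,0]},{"delta_pos":[-0.13,-0.7,0],"dr":[0,0,0]},{"delta_pos":[-0.17,-0.9,0],"dr":[0,0,0]},{"delta_pos":[-0.17,-0.9,0],"dr":[0,0,0]},{"delta_pos":[-0.17,-0.9,0],"dr":[0,0,0]},{"delta_pos":[-0.17,-0.9,0],"dr":[0,0,0]},{"delta_pos":[-0.17,-0.9,0],"dr":[0,0,0]},{"delta_pos":[-0.17,-0.9,0],"dr":[0,0,0]}]'
python3 -m handwheel '[{"delta_pos":[-0.17,-0.9,0],"dr":[0,0,0]},{"delta_pos":[-0.17,-0.9,0],"dr":[0,0,0]},{"delta_pos":[-0.17,-0.9,0],"dr":[0,0,0]},{"delta_pos":[-0.17,-0.9,0],"dr":[0,0,0]},{"delta_pos":[-0.17,-0.9,0],"dr":[0,0,0]},{"delta_pos":[-0.17,-0.9,0],"dr":[0,0,0]},{"delta_pos":[-0.12,-0.6,0],"dr":[0,0,0]},{"delta_pos":[-0.09,-0.47,0],"dr":[0,0,0]},{"delta_pos":[0,0,0],"dr":[0,0,0]},{"delta_pos":[0,0,0],"dr":[0,0,0]}]'
python3 -m handwheel '[{"delta_pos":[0,0,-0.7],"dr":[0,0,0]},{"delta_pos":[0,0,-0.8],"dr":[0,0,0]},{"delta_pos":[0,0,-0.8],"dr":[0,0,0]},{"delta_pos":[0,0,-0.6],"dr":[0,0,0]},{"delta_pos":[0,0,-0.4],"dr":[0,0,0]},{"delta_pos":[0,0,-0.2],"dr":[0,0,0]},{"delta_pos":[0,0,0],"dr":[0,0,0]},{"delta_pos":[0,0,0],"dr":[0,0,0]},{"delta_pos":[0,0,0],"dr":[0,0,0]}]'
python3 -c "
from h import *
snap('side','side4')"
```

```text
t: 17.4
eef_pos: [0.542, -0.1987, 0.1982]
ee_rot: [3.141, 0.0, -1.464]
force: [0.9, 0.6, -1.9]
width: 0.0296
gripper_force: 20.0
t: 18.4
eef_pos: [0.5056, -0.3913, 0.1981]
ee_rot: [3.141, 0.001, -1.465]
force: [-0.0, -0.5, -1.9]
width: 0.0292
gripper_force: 20.0
t: 19.3
eef_pos: [0.5066, -0.3915, 0.0947]
ee_rot: [-3.14, -0.001, -1.464]
force: [0.3, 0.9, -1.6]
width: 0.0298
gripper_force: 20.0
```

View pics/side4.png

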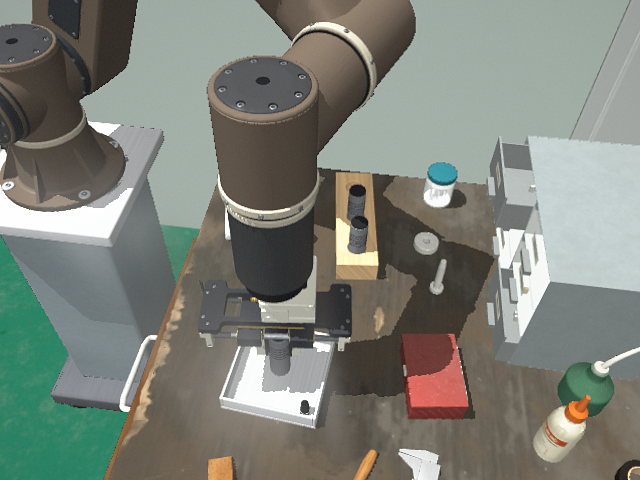

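The dispenser hangs upright over the middle of the tray at about (280,360). I'll set it down gently.

```bash
python3 -m handwheel '[{"delta_pos":[0,0,-0.2],"dr":[0,0,0]},{"delta_pos":[0,0,-0.2],"dr":[0,0,0]},{"delta_pos":[0,0,-0.15],"dr":[0,0,0]},{"delta_pos":[0,0,-0.05],"dr":[0,0,0]},{"delta_pos":[0,0,0],"dr":[0,0,0]},{"delta_pos":[0,0,0],"dr":[0,0,0]}]'
python3 -m handwheel '[{"delta_pos":[0,0,-0.04],"dr":[0,0,0]},{"delta_pos":[0,0,-0.03],"dr":[0,0,0]},{"delta_pos":[0,0,0],"dr":[0,0,0]}]'
```

```text
t: 19.95
eef_pos: [0.506, -0.3913, 0.0756]
ee_rot: [3.141, -0.0, -1.464]
force: [-0.2, 0.3, -1.7]
width: 0.0292
gripper_force: 20.0
t: 20.25
eef_pos: [0.5059, -0.3912, 0.0734]
ee_rot: [3.141, 0.0, -1.464]
force: [-0.7, 0.0, -1.6]
width: 0.0299
gripper_force: 20.0
```

```bash
python3 -m handwheel '[{"delta_pos":[0,0,-0.03],"dr":[0,0,0]},{"delta_pos":[0,0,0],"dr":[0,0,0]}]'
```

```text
t: 20.45
eef_pos: [0.5061, -0.3913, 0.0732]
ee_rot: [-3.141, -0.0, -1.464]
force: [-0.6, 1.8, 2.5]
width: 0.0295
gripper_force: 20.0
```

```bash
python3 -m handwheel '[{"delta_pos":[0,0,0],"dr":[0,0,0]},{"delta_pos":[0,0,0],"dr":[0,0,0]},{"delta_pos":[0,0,0],"dr":[0,0,0]},{"delta_pos":[0,0,0],"dr":[0,0,0]},{"delta_pos":[0,0,0],"dr":[0,0,0]},{"delta_pos":[0,0,0],"dr":[0,0,0]},{"delta_pos":[0,0,0],"dr":[0,0,0]}]' -0.36
python3 -m handwheel '[{"delta_pos":[0,0,0.3],"dr":[0,0,0]},{"delta_pos":[0,0,0.6],"dr":[0,0,0]},{"delta_pos":[0,0,0.7],"dr":[0,0,0]},{"delta_pos":[0,0,0.7],"dr":[0,0,0]},{"delta_pos":[0,0,0.7],"dr":[0,0,0]},{"delta_pos":[0,0,0.7],"dr":[0,0,0]},{"delta_pos":[0,0,0.7],"dr":[0,0,0]},{"delta_pos":[0,0,0.4],"dr":[0,0,0]},{"delta_pos":[0,0,0],"dr":[0,0,0]},{"delta_pos":[0,0,0],"dr":[0,0,0]}]'
python3 -c "
from h import *
snap('side','side5')"
```

```text
t: 21.15
eef_pos: [0.506, -0.3912, 0.0726]
ee_rot: [3.142, 0.0, -1.464]
force: [1.0, 0.7, 0.1]
width: 0.0596
gripper_force: 0.0
t: 22.15
eef_pos: [0.5058, -0.391, 0.2162]
ee_rot: [3.142, 0.001, -1.464]
force: [-0.3, -0.1, -0.4]
width: 0.0595
gripper_force: 0.0
```

View pics/side5.png

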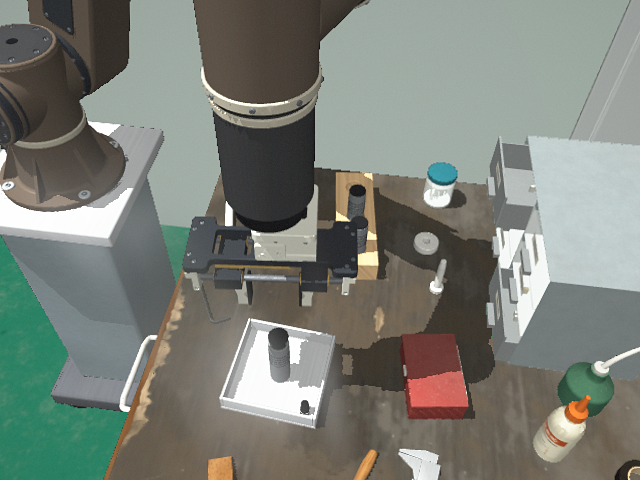

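The reject stands upright mid-tray at (279,357). The other two are home in the rack and the gripper is clear.

```bash
python3 -c "
from station import job_done
print(job_done())"
```

```text
the job is handed in; nothing more can be done
None
```

The job is handed in: two dispensers slid freely and stand in the rack fully home (about 10 N at the stop), and the third, at the rack's +y end, stiffened with 9 mm to go, so I stopped at about 8 N and stood it upright in the middle of the reject tray.

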